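# Put the tea machine in gear for the rolling pan

## Task

The tea machine is parked: its gear lever sits in the middle slot nearest you. With your fingertips push the lever out into the cross channel, over to the side where the open rolling pan stands, and fully home into the far slot on that side, the one away from you; it must not run into any other slot on the way. Only push, never pull the knob up, and leave all the tea ware standing where it is.

Things in the scene. Friction and masses are not known exactly. Their poses are not given: they have to be found in the camera images.
- gearcase: white metal gear case, 262 mm (x) by 200 mm (y) by 115 mm high, fixed to the table; origin at the centre of its underside, directly under the middle of the gate; its own x points away from the robot (turned by up to 0.25 rad), y to the left, z up. The gate is the steel-framed opening in its flat top.
- gate_mid (a point): middle of the gate, 115 mm above the table, axes as the gear case. Cross channel along y through it, 16 mm wide; six 16 mm wide slots, three near (-x) and three far (+x), in columns at y = -26, 0 and +26 mm. The stem at a slot's end is 26 mm from the channel's middle line. The teeth between the slots are 10 mm wide, with round ends.
- sway (a joint): sideways tilt of the gear lever, rad; 0 upright (middle column), positive leans to the case's +y (left). Side columns at about +-0.25, stops at +-0.27. It moves sideways only while shift is within about 0.02 of 0; the teeth's round ends guide it in from about 0.05. Stays where it is left; about 3 N at the knob moves it.
- shift (a joint): fore-and-aft tilt of the gear lever, rad; 0 in the cross channel, positive leans away from the robot (case's +x), stops at +-0.255 (fully home). Both tilt axes cross 12 mm above the case's underside; the lever is a straight rod from there. Parked at the start between -0.25 and -0.17. Stays where it is left; about 3 N at the knob moves it.
- knob_mid (a point): middle of the black plastic knob on the lever, 182 mm from the tilt axes along the rod (point's z). The knob is a cylinder 32 mm in diameter, 48 mm tall, bevelled at its ends, on a steel stem 12 mm in diameter; upright it spans 170 to 218 mm above the table (the case's top is at 115). It travels about 46 mm from the middle to each end, fore and aft and sideways.
- knob_lift (a joint): how far the knob has been pulled up along the stem against a spring (about 5 N to start), m: 0 down, at most 0.012. It must stay down (under 0.005).
- pan: open copper rolling pan, 196 mm in diameter and 120 mm high on a dark round foot, with wooden ribs inside, fixed beside the gear case with its centre 225 mm to the left or right of the case's; origin at the centre of its underside. It stands on the side to choose.
- drum: closed steel roasting drum lying along x in grey end plates, 200 by 150 mm base, 140 mm high, fixed on the other side of the gear case at 225 mm; origin at the centre of its underside.
- cup_near: loose bystander; origin at the centre of its underside. Small grey-green cup, 54 mm across, 38 mm high, standing on top of the gear case at its near left corner.
- cup_far: loose bystander; origin at the centre of its underside. Small cream cup, 54 mm across, 38 mm high, standing on top of the gear case at its far right corner.
- gaiwan: loose bystander; origin at the centre of its underside. Cream lidded bowl, 96 mm across, 90 mm high, on the table at the right.
- pitcher: loose bystander; origin at the centre of its underside. Cream pouring pitcher, 80 mm across, 100 mm high, on the table at the near left.
- caddy: loose bystander; origin at the centre of its underside. White tea jar with a wooden cap, 72 mm across, 110 mm high, on the table at the left.
- tea_bowl: loose bystander; origin at the centre of its underside. Cream tea bowl, 84 mm across, 50 mm high, on the table close behind the gear case (far side).
- scoop: loose bystander; origin at the centre of its underside. Dark wooden tea scoop tray, 45 by 130 mm, 18 mm high, on the table just in front of the gear case (near side).

How it is judged:
By the outcome, as a careful person would: the job done as asked, in the order asked, and still so for the second after the job is handed in, with the robot touching nothing.
It also fails if it takes over 51 s, if anything falls off the work surface, if the arm or the gripper's body presses on something with over 40 N, if the wrist force passes 120 N, or if a joint passes its speed limit or range.

## Robot

A 6-joint arm with a two-finger parallel gripper is mounted at the origin on the work surface. World frame = base frame: x ahead of the robot, y to its left, z up, the work surface at z = 0. Lengths are in m, angles in rad, forces in N, time in s.
With the tool pointing down it reaches from about 0.375 to 0.975 m from the base axis. Payload 3.8 kg.
Tool frame: the origin (TCP) lies at the very end of the fingers, on their centre line; the grasp point (between the pads) lies 19 mm behind it; z points along the fingers, y is the line along which they close (so a half turn about z gives the same grasp; the last joint's range is limited). The gripper opens to 88 mm and grips with 3 to 60 N. Pads are 18 mm wide; open, the fingers measure 123 mm over their backs; the gripper's body (75 mm by 187 mm) begins 45 mm behind the grasp point.
Start: joints at [1.202, 0.264, 1.604, -0, 1.274, -0.037], TCP at [0.22, 0.638, 0.239] pointing down, gripper open.
Joint ranges: [-2.63, 2.63], [-0.94, 2.18], [0.31, 2.57], [-1.31, 4.45], [0, 2.66], [-2.55, 2.55]. Speed limits (rad/s): [2.57, 2.57, 3.14, 3.14, 3.14, 3.14].

## Interface

Orientations are given as [roll, pitch, yaw] about the fixed x, y, z axes, in that order (R = Rz(yaw) Ry(pitch) Rx(roll)).
In Python, from cell import arm gives the robot as it stands.
- The arm moves only by the tool step_arm, never from a script. Its argument "series" is a list of rows, each a list of 7 numbers: the shift along the tool's x, y, z in m, then the turn, a rotation vector about the tool's x, y, z in degrees, then the closure, from -1 (fully open) to 1 (shut), so that 0 is half open. In form: [[x, y, z, rx, ry, rz, claw], ...]. A call has 1 to 20 rows; each row is the pose to reach, as a shift and turn from the pose commanded when the call began, along the tool's axes at that moment; what a row does not reach only later rows make up. A row lasts 1/8 s, in which the tool goes at most 62.5 mm and 10.7 degrees, less where a joint would pass 70% of its speed; a pose out of reach is approached as far as the arm can. A call with a gripper value outside its range is refused whole. The fingers move at their own pace and stop on an object; "newtons" is the grip in N (left out, the last holds). Time passes only in rows, so rows that repeat a pose let the fingers close. It gives the time, the measured TCP pose, the force, the opening and the grip force at its end, in the units of the state.
- arm.get_obs(): the state, without advancing time (a new reading comes with each control period).
- arm.camera(name): name is "side" or "top" or "wrist"; returns a dict with "pixels" (420x560x3 uint8, blue, green, red), "range_z" (420x560 float32, m along the optical axis (not along the pixel's ray), 0 where there is no reading), "vfov" (degrees; the focal length in pixels is half the picture's height over the tangent of half this angle, whatever the lens; pixels are square), "cx", "cy" (the principal point, pixels), "origin" and "orientation" of the camera in the world. Camera axes: x right, y up, looking along -z (the intrinsics and any distortion apply to the point x, -y, -z); pixel columns grow to the right and rows downward; lengths in m; the calibration is good to about 2 mm. A picture is of the moment at which its call begins.
- arm.finish_job(): hands the job in; it is judged then, once.
The state is a dict: "clock": time; "q": joint angles; "joint_velocities": joint speeds; "joint_torque": joint torques, N m; "tool_pos": TCP position; "tcp_rot": TCP orientation; "ft_force": force on the tool from outside, world axes, zero at the start; "wrist_torque": the same for the moment, N m; "opening": finger opening in m; "finger_force": force on a finger pad.
Only numpy, scipy, OpenCV 4.12 (cv2) and the standard library are available. Lean on these libraries where they do the work, as an engineer would, in place of code of your own. Each camera call takes 0.05 s, during which the arm holds its last target. There are 200 camera calls.

## Working session

There is one attempt and no reset: what is moved stays moved. The work goes in short steps, Python scripts to look and compute and a tool call to move; the robot and the scene stay as the last step left them, time stands still between calls to the robot, and variables do not carry over. Pictures are saved under pics/ and viewed, at most 11 in all, crops included, and the job is handed in when it is done.

Besides the shell and the picture viewer there is one more tool, called after ">>>" by a JSON object that holds its "fn" and its "kwargs". step_arm: Moves the arm, as the interface text tells. Its arguments: {"type":"object","properties":{"series":{"type":"array"},"newtons":{"type":"number"}},"required":["series"]}

```bash
mkdir -p pics; cat > h.py <<'E'
import numpy as np,cv2
from cell import arm
from scipy.spatial.transform import Rotation as R
def cam(n):
    c=arm.camera(n);o=np.array(c['orientation'],float)
    c['R']=o if o.shape==(3,3) else (R.from_euler('xyz',o).as_matrix() if o.size==3 else R.from_quat(o).as_matrix())
    return c
def cloud(c):
    z=c['range_z'];h,w=z.shape;f=h/2/np.tan(np.radians(c['vfov'])/2)
    u,v=np.meshgrid(np.arange(w),np.arange(h))
    k=c.get('distortion')
    P=np.stack([(u-c['cx'])/f*z,-(v-c['cy'])/f*z,-z],-1)
    return P@c['R'].T+np.array(c['origin'])
E
python3 - <<'E'
from h import *
for n in('top','side'):
    c=cam(n);print({k:v for k,v in c.items() if k not in('pixels','range_z')})
    cv2.imwrite(f'pics/{n}.png',c['pixels']);np.savez(f'{n}.npz',P=cloud(c),z=c['range_z'],im=c['pixels'])
print(arm.get_obs())
E
```

```text
{'vfov': 45.86969139890407, 'cx': 282.5775191446307, 'cy': 211.37235103541627, 'origin': array([0.3676484 , 0.00276151, 1.44109742]), 'orientation': array([ 0.1366043 ,  0.02455654, -1.5924964 ]), 'R': array([[-0.02169183,  0.99037833, -0.1366756 ],
       [-0.99946314, -0.02483921, -0.02136472],
       [-0.02455407,  0.13613878,  0.99038545]])}
{'vfov': 46.61891117448708, 'cx': 275.8773805854733, 'cy': 210.48379537266533, 'origin': array([ 0.34581532, -1.29409158,  1.09630669]), 'orientation': array([ 0.94274602,  0.00679816, -0.16039582]), 'R': array([[ 0.98714133,  0.09927016, -0.12528935],
       [-0.15970526,  0.57914776, -0.79942611],
       [-0.00679811,  0.80915593,  0.58755466]])}
{'clock': 0.1, 'q': array([ 1.20213826e+00,  2.64666195e-01,  1.60524132e+00, -1.07725156e-06,
        1.27369204e+00, -3.68775071e-02]), 'joint_velocities': array([ 0.00171578, -0.00048481, -0.0028499 , -0.00102772, -0.00027625,
        0.00023056]), 'joint_torque': array([ 8.83922658e-04, -5.03622222e+01, -3.58072329e+01,  7.32539222e-02,
        2.32853182e-02, -7.01256772e-05]), 'tool_pos': array([0.21962159, 0.63759216, 0.23751823]), 'tcp_rot': array([-3.13958707e+00, -7.29642676e-05,  2.80981234e+00]), 'ft_force': array([-0.68546086, -0.76205701, -0.5271906 ]), 'wrist_torque': array([-0.00028293, -0.01139754, -0.03404645]), 'finger_force': 0.0, 'opening': 0.08828454515698088}
```

View pics/top.png

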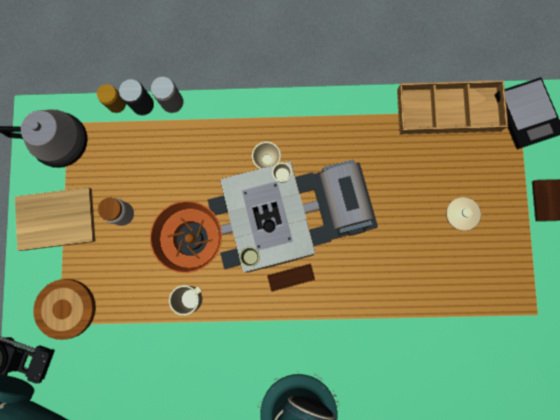

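View pics/side.png

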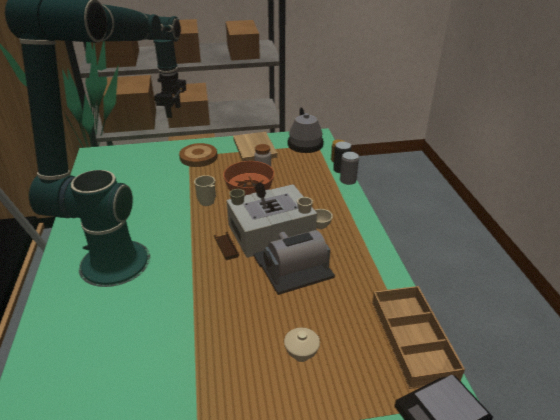

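The top view shows the pan at (187,237), left (+y) of the case at (267,217), with the drum on the right. The knob is at about (269,226). The target is therefore the far-left slot. Next I measure the case and knob.

```bash
python3 - <<'E'
from h import *
d=np.load('top.npz');P=d['P'];im=d['im']
print('table z',np.median(P[330:350,300:340,2]), 'left',np.median(P[170:180,120:140,2]))
reg=np.zeros(P.shape[:2],bool);reg[150:285,205:330]=1
m=reg&(abs(P[...,2]-.115)<.006)
pts=P[m][:,:2].astype(np.float32)
n,l,s,ce=cv2.connectedComponentsWithStats(m.astype(np.uint8));b=1+np.argmax(s[1:,4]);mm=l==b
r=cv2.minAreaRect(P[mm][:,:2].astype(np.float32));print('rect',r,'z',np.median(P[mm][:,2]))
k=reg&(P[...,2]>.16);
print('knob n',k.sum(),P[k].mean(0),P[k].max(0),P[k].min(0))
k2=reg&(P[...,2]>.138)&(P[...,2]<.16);n,l,s,ce=cv2.connectedComponentsWithStats(k2.astype(np.uint8))
for i in range(1,n):
    if s[i,4]>15:print('cup',s[i,4],P[l==i].mean(0),np.ptp(P[l==i],0))
def blob(u0,u1,v0,v1,zl):
    q=np.zeros_like(reg);q[v0:v1,u0:u1]=1;q&=P[...,2]>zl
    return (P[q].max(0)+P[q].min(0))/2,np.ptp(P[q],0)
print('pan',blob(145,222,195,275,.1));print('drum',blob(322,380,155,240,.1))
s=np.load('side.npz')
Q=s['P'];q=np.zeros(Q.shape[:2],bool);q[175:205,245:275]=1;q&=(Q[...,2]>.165)
print('side knob',q.sum(),Q[q].mean(0),Q[q].max(0),Q[q].min(0))
kk=(Q[...,2]>.11)&(Q[...,2]<.12);kk[:185]=0;kk[255:]=0;kk[:,:220]=0;kk[:,330:]=0
print('side rect',cv2.minAreaRect(Q[kk][:,:2].astype(np.float32)))
a=cv2.resize(im[145:290,200:335],None,fx=4,fy=4,interpolation=cv2.INTER_CUBIC)
cv2.imwrite('pics/crop.png',a)
E
```

```text
table z -0.00023534178254525084 left 0.0013665672228846404
rect ((0.5408763885498047, 0.07483700662851334), (0.2624606490135193, 0.20016303658485413), 13.295609474182129) z 0.11497706019821974
knob n 201 [0.46107836 0.04515379 0.59574273] [0.62485572 0.07932107 1.44109742] [0.3676484  0.00276151 0.16026175]
cup 129 [0.65548224 0.03209115 0.14989836] [0.05029662 0.05065849 0.01940683]
cup 130 [0.43126788 0.1217801  0.15011192] [0.04980274 0.05217576 0.02031804]
pan (array([0.47674531, 0.19630286, 0.77056471]), array([0.21819382, 0.38708268, 1.34106542]))
drum (array([ 0.52930979, -0.10361054,  0.77054913]), array([0.3233228 , 0.2127441 , 1.34109657]))
side knob 128 [0.49676616 0.00068152 0.23243718] [0.52182429 0.07238401 1.09630669] [ 0.34581532 -1.29409158  0.16738409]
side rect ((0.5490825772285461, 0.025227636098861694), (0.26275354623794556, 0.46445757150650024), 12.931069374084473)
```

View pics/crop.png

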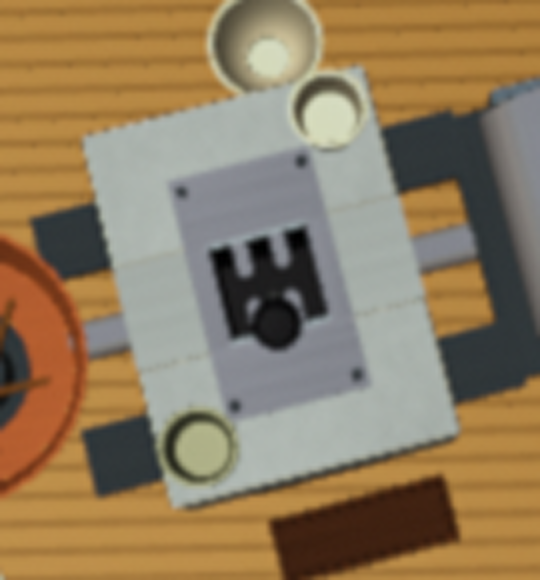

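The crop shows the knob at crop pixel (277,322), in the middle-near slot. The three far slots are open above it, and the target is the far-left one at (220,255). The fitted case is 262 x 200 mm at z = 115 mm, as specified, with a yaw of about 13.3°.

```bash
cat >> h.py <<'E'
C=np.array([.5409,.0748,0]);Y=np.radians(13.3);A=R.from_euler('z',Y).as_matrix()
def tocase(P): return (P-C)@A
def goal(x,y,z):  # shift in tool axes and turn to reach case point, tool y=+x', x=+y'
    o=arm.get_obs();T=R.from_euler('xyz',o['tcp_rot']);G=R.from_euler('xyz',[np.pi,0,Y+np.pi/2])
    w=C+A@np.array([x,y,z]);d=T.inv().apply(w-o['tool_pos']);t=(T.inv()*G).as_rotvec(degrees=True)
    return np.round(d,4),np.round(t,2)
def knob(n):
    c=cam(n);P=tocase(cloud(c));k=(abs(P[...,0])<.075)&(abs(P[...,1])<.075)&(P[...,2]>.17)&(P[...,2]<.225)&(c['pixels'].max(2)<90)
    return c,P[k]
E
python3 - <<'E'
from h import *
for n in('top','side'):
    c,k=knob(n);print(n,len(k),k.mean(0).round(4),k.min(0).round(4),k.max(0).round(4))
print(goal(-.08,0,.24),goal(-.08,0,.18))
E
```

```text
top 134 [-0.0392 -0.0011  0.2106] [-0.0553 -0.0157  0.1771] [-0.0193  0.0143  0.2223]
side 120 [-0.0418 -0.0125  0.1984] [-0.0567 -0.0256  0.1703] [-0.0201  0.0081  0.2181]
(array([-0.4194, -0.4704, -0.0015]), array([-8.000e-02,  4.000e-02,  5.769e+01])) (array([-0.4194, -0.4703,  0.0585]), array([-8.000e-02,  4.000e-02,  5.769e+01]))
```

>>> {"fn": "step_arm", "kwargs": {"series": [[-0.06, -0.067, 0, 0, 0, 8, 1], [-0.12, -0.134, 0, 0, 0, 16, 1], [-0.18, -0.2, 0, 0, 0, 25, 1], [-0.24, -0.27, 0, 0, 0, 33, 1], [-0.3, -0.336, 0, 0, 0, 41, 1], [-0.36, -0.4, 0, 0, 0, 50, 1], [-0.419, -0.47, 0, 0, 0, 57.7, 1], [-0.419, -0.47, 0, 0, 0, 57.7, 1], [-0.419, -0.47, 0, 0, 0, 57.7, 1], [-0.419, -0.47, 0, 0, 0, 57.7, 1], [-0.419, -0.47, 0, 0, 0, 57.7, 1], [-0.419, -0.47, 0, 0, 0, 57.7, 1], [-0.419, -0.47, 0, 0, 0, 57.7, 1], [-0.419, -0.47, 0, 0, 0, 57.7, 1]]}}

```text
clock: 1.95
tool_pos: [0.4625, 0.0588, 0.2386]
tcp_rot: [-3.141, -0.0, 1.805]
ft_force: [0.3, 0.1, 0.4]
opening: 0.0007
finger_force: 0.0
```

```bash
python3 - <<'E'
from h import *
o=arm.get_obs();print(o['clock'],o['tool_pos'],tocase(o['tool_pos']),o['opening'],o['q']);print(goal(-.084,0,.182))
c=cam('wrist');cv2.imwrite('pics/w1.png',c['pixels'])
E
```

```text
1.95 [0.46245861 0.05877613 0.23864251] [-0.08002379  0.00245133  0.23864251] 0.0006986153757946046 [ 7.28132417e-02 -1.39703052e-01  2.03135379e+00  2.38525978e-04
  1.25011397e+00 -1.61811046e-01]
(array([-0.0025, -0.004 ,  0.0566]), array([-0.01, -0.01,  0.14]))
```

View pics/w1.png

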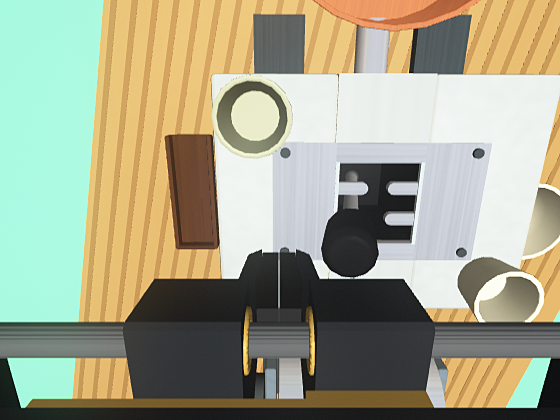

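The wrist view has +y' up. The knob is at (350,240) and the closed fingertips are beside it on the near side at (278,255). The near cup at (252,117) is clear. I'll descend behind the knob.

>>> {"fn": "step_arm", "kwargs": {"series": [[-0.0025, -0.005, 0.02, 0, 0, 0, 1], [-0.0025, -0.005, 0.04, 0, 0, 0, 1], [-0.0025, -0.005, 0.057, 0, 0, 0, 1], [-0.0025, -0.005, 0.057, 0, 0, 0, 1], [-0.0025, -0.005, 0.057, 0, 0, 0, 1]]}}

```text
clock: 2.62
tool_pos: [0.459, 0.054, 0.1823]
tcp_rot: [3.141, 0.0, 1.803]
ft_force: [0.2, -0.1, 0.0]
opening: 0.0007
finger_force: 0.0
```

```bash
python3 - <<'E'
from h import *
o=arm.get_obs();print(tocase(o['tool_pos']),o['ft_force'])
c,k=knob('wrist');cl=tocase(cloud(c))
z=cl[...,2];print(len(k),k.mean(0).round(4),k.min(0).round(4),k.max(0).round(4))
E
```

```text
[-0.08445343 -0.00141013  0.18225756] [ 0.18566802 -0.11650701  0.01960805]
3448 [-0.0431  0.0104  0.1998] [-0.075  -0.0033  0.1729] [-0.0198  0.0143  0.2248]
```

>>> {"fn": "step_arm", "kwargs": {"series": [[0.001, 0.006, 0, 0, 0, 0, 1], [0.001, 0.012, 0, 0, 0, 0, 1], [0.001, 0.017, 0, 0, 0, 0, 1], [0.001, 0.022, 0, 0, 0, 0, 1], [0.001, 0.027, 0, 0, 0, 0, 1], [0.001, 0.032, 0, 0, 0, 0, 1], [0.001, 0.037, 0, 0, 0, 0, 1], [0.001, 0.042, 0, 0, 0, 0, 1], [0.001, 0.042, 0, 0, 0, 0, 1], [0.001, 0.042, 0, 0, 0, 0, 1]]}}

```text
clock: 3.92
tool_pos: [0.4995, 0.0644, 0.1816]
tcp_rot: [3.141, 0.0, 1.803]
ft_force: [-2.0, 0.3, 2.2]
opening: 0.0006
finger_force: 1.1
```

```bash
python3 - <<'E'
from h import *
o=arm.get_obs();print(tocase(o['tool_pos']),A.T@o['ft_force'])
for n in('top','side','wrist'):
    c,k=knob(n);print(n,len(k),k.mean(0).round(4),k.min(0).round(4),k.max(0).round(4))
    cv2.imwrite(f'pics/{n}2.png',c['pixels'])
a=cv2.imread('pics/top2.png')[145:290,200:335];b=cv2.imread('pics/side2.png')[130:275,200:335]
cv2.imwrite('pics/c2.png',cv2.resize(np.hstack([a,b]),None,fx=2.9,fy=2.9,interpolation=cv2.INTER_CUBIC))
E
```

```text
[-0.04272554 -0.00057912  0.18164979] [-1.86320174  0.70750719  2.15453682]<stdin>:4: RuntimeWarning: Mean of empty slice.
  ret = um.true_divide(
Traceback (most recent call last):
ValueError: zero-size array to reduction operation minimum which has no identity
```

```bash
cat >> h.py <<'E'
def look(tag):
    o=arm.get_obs();print(o['clock'],tocase(o['tool_pos']).round(4),'F',(A.T@o['ft_force']).round(1))
    for n in('side','wrist'):
        c,k=knob(n);print(n,len(k))
        cv2.imwrite(f'pics/{n}{tag}.png',c['pixels'])
        for z in np.arange(.172,.222,.008):
            b=k[(k[:,2]>=z)&(k[:,2]<z+.008)]
            if len(b)>4:print(z.round(3),len(b),'x',np.percentile(b[:,0],[2,98]).round(4),'y',np.percentile(b[:,1],[2,98]).round(4))
E
python3 -c "
from h import *
look('2')"
```

```text
3.975 [-0.0428 -0.0006  0.1817] F [-2. -0.  2.]
side 222
0.172 9 x [-0.0251 -0.011 ] y [-0.0168 -0.0084]
0.18 26 x [-0.0562 -0.0021] y [-0.0219  0.0021]
0.188 35 x [-0.0584 -0.0052] y [-0.0213  0.0024]
0.196 35 x [-0.0592 -0.001 ] y [-0.0196 -0.0009]
0.204 38 x [-0.0605  0.0003] y [-0.0207  0.0012]
0.212 60 x [-0.062  -0.0038] y [-0.0188  0.0095]
0.22 16 x [-0.0611 -0.0079] y [-0.0133  0.0004]
wrist 5244
0.172 53 x [-0.0246 -0.0067] y [0.0014 0.0138]
0.18 606 x [-0.0515  0.0018] y [0.0047 0.014 ]
0.188 1018 x [-0.0544  0.0011] y [0.0056 0.0139]
0.196 1206 x [-0.0551 -0.0003] y [0.0033 0.0139]
0.204 1265 x [-0.0554 -0.0028] y [0.0046 0.0139]
0.212 668 x [-0.0523 -0.0082] y [0.0085 0.0135]
0.22 428 x [-0.0517 -0.0319] y [0.0086 0.0111]
```

View pics/wrist2.png

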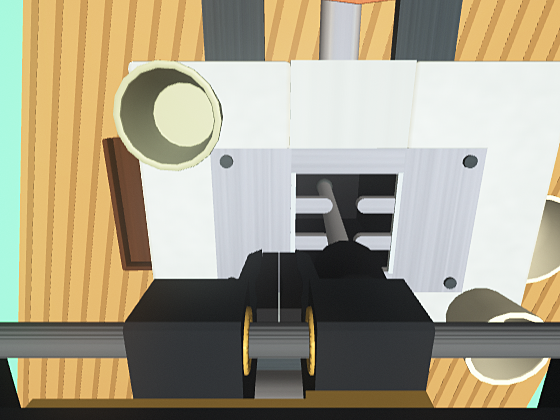

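The wrist view shows the finger at (280,290) touching the knob at (345,265). The stem leans back to a shift of about −0.085 rad and is still in the middle-near slot. I'll push 11 mm more.

>>> {"fn": "step_arm", "kwargs": {"series": [[0, 0.004, 0, 0, 0, 0, 1], [0, 0.008, 0, 0, 0, 0, 1], [0, 0.011, 0, 0, 0, 0, 1], [0, 0.011, 0, 0, 0, 0, 1], [0, 0.011, 0, 0, 0, 0, 1]]}}

```text
clock: 4.7
tool_pos: [0.51, 0.0669, 0.1815]
tcp_rot: [-3.142, -0.0, 1.803]
ft_force: [-2.3, -0.3, 1.5]
opening: 0.0003
finger_force: 1.2
```

```bash
python3 -c "
from h import *
look('3')"
```

```text
4.7 [-0.0319 -0.0005  0.1815] F [-2.3  0.3  1.5]
side 215
0.172 10 x [-0.0343  0.0063] y [-0.0164 -0.004 ]
0.18 26 x [-0.0439  0.0119] y [-0.0223 -0.0025]
0.188 35 x [-0.0479  0.0094] y [-0.0229  0.0076]
0.196 37 x [-0.05    0.0119] y [-0.0212 -0.0022]
0.204 36 x [-0.0503  0.006 ] y [-0.0196 -0.0035]
0.212 50 x [-0.0506  0.0065] y [-0.0216  0.0057]
0.22 20 x [-0.0519 -0.0038] y [-0.0191  0.0009]
wrist 5232
0.172 32 x [-0.0148  0.0005] y [0.0042 0.0135]
0.18 621 x [-0.0407  0.0099] y [0.0059 0.0139]
0.188 1003 x [-0.0434  0.0092] y [0.0063 0.0139]
0.196 1231 x [-0.0442  0.009 ] y [0.0029 0.0139]
0.204 1245 x [-0.0445  0.0074] y [0.005  0.0139]
0.212 670 x [-0.0413  0.002 ] y [0.0085 0.0136]
0.22 430 x [-0.0407 -0.0209] y [0.0085 0.0112]
```

View pics/wrist3.png

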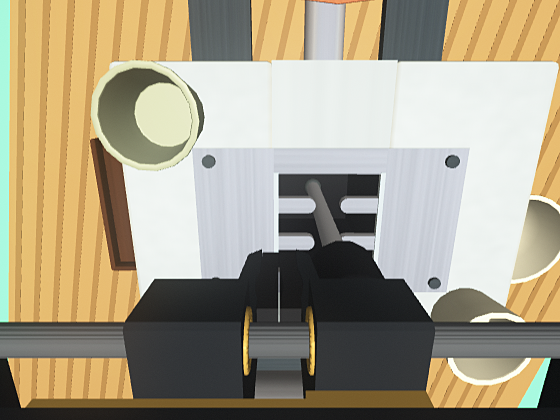

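The stem is now close to the channel, at roughly −0.035 rad. I'll push 3 mm more, then measure the stem itself.

>>> {"fn": "step_arm", "kwargs": {"series": [[0, 0.0015, 0, 0, 0, 0, 1], [0, 0.003, 0, 0, 0, 0, 1], [0, 0.003, 0, 0, 0, 0, 1], [0, 0.003, 0, 0, 0, 0, 1]]}}

```text
clock: 5.3
tool_pos: [0.513, 0.0676, 0.1818]
tcp_rot: [3.141, 0.0, 1.803]
ft_force: [-3.0, -0.7, 1.7]
opening: 0.0006
finger_force: 1.4
```

```bash
cat >> h.py <<'E'
def stem(y0=0):
    for n in('wrist','side'):
        c=cam(n);P=tocase(cloud(c));m=(P[...,2]>.08)&(P[...,2]<.166)&(abs(P[...,0])<.055)&(abs(P[...,1])<.055)&(abs(P[...,2]-.115)>.006)
        k=P[m]
        for z in np.arange(.085,.166,.01):
            b=k[(k[:,2]>=z)&(k[:,2]<z+.01)]
            if len(b)>4:
                e=np.percentile(b,[3,97],axis=0);print(n,z.round(3),len(b),'x',e[:,0].round(4),'y',e[:,1].round(4),'tan',((e[:,0].mean())/(z-.007)).round(3))
def gate():
    c=cam('wrist');P=tocase(cloud(c));d=(P[...,2]<.105)&(abs(P[...,0])<.06)&(abs(P[...,1])<.06)
    # project rays to z=.115 plane to get true outline of opening
    O=tocase(np.array(c['origin']));Q=O+(P-O)*((.115-O[2])/(P[...,2]-O[2]))[...,None];q=Q[d]
    print('gate xy range',np.percentile(q,[1,99],axis=0)[:,:2].round(4))
E
python3 -c "
from h import *
look('4');stem();gate()"
```

```text
5.3 [-0.0288 -0.0006  0.1818] F [-3.1  0.1  1.7]
side 224
0.172 10 x [-0.0153  0.0041] y [-0.0173 -0.0033]
0.18 28 x [-0.0417  0.0082] y [-0.0212 -0.0031]
0.188 39 x [-0.0455  0.0097] y [-0.0206 -0.0007]
0.196 28 x [-0.0458  0.0051] y [-0.0185  0.0026]
0.204 37 x [-0.0458  0.0044] y [-0.0238 -0.0005]
0.212 53 x [-0.0473  0.0108] y [-0.0217  0.0051]
0.22 29 x [-0.0482  0.0033] y [-0.0161  0.0072]
wrist 5198
0.172 33 x [-0.0119  0.0038] y [0.0056 0.0136]
0.18 600 x [-0.0373  0.0116] y [0.0061 0.014 ]
0.188 984 x [-0.0404  0.0114] y [0.0068 0.0139]
0.196 1219 x [-0.0412  0.0114] y [0.0033 0.0139]
0.204 1254 x [-0.0414  0.01  ] y [0.0048 0.0139]
0.212 682 x [-0.0383  0.0049] y [0.0085 0.0136]
0.22 426 x [-0.0376 -0.0177] y [0.0085 0.0111]
wrist 0.085 238 x [-0.0045  0.0355] y [-0.0359  0.0251] tan 0.199
wrist 0.095 250 x [-0.0043  0.0354] y [-0.0201  0.0273] tan 0.177
wrist 0.105 35 x [-0.0043  0.035 ] y [-0.0098  0.0042] tan 0.156
wrist 0.115 43 x [-0.0045  0.0055] y [-0.0016  0.0043] tan 0.005
wrist 0.125 112 x [-0.0044  0.0056] y [-0.0012  0.0044] tan 0.005
wrist 0.135 129 x [-0.0044 
[... 337 characters left out ...]
405  0.0345] tan 0.08
side 0.115 8 x [-0.0323  0.05  ] y [-0.0514  0.0366] tan 0.082
side 0.125 7 x [-0.0068 -0.0002] y [-0.012   0.0006] tan -0.029
side 0.135 8 x [-0.0083  0.0009] y [-0.0099 -0.0036] tan -0.029
side 0.145 5 x [-0.0065 -0.002 ] y [-0.012  -0.0059] tan -0.031
side 0.155 10 x [-0.0086  0.0012] y [-0.0119 -0.0039] tan -0.025
gate xy range [[-0.0301 -0.0215]
 [ 0.0316  0.0315]]h.py:42: RuntimeWarning: divide by zero encountered in divide
  O=tocase(np.array(c['origin']));Q=O+(P-O)*((.115-O[2])/(P[...,2]-O[2]))[...,None];q=Q[d]
h.py:42: RuntimeWarning: invalid value encountered in multiply
  O=tocase(np.array(c['origin']));Q=O+(P-O)*((.115-O[2])/(P[...,2]-O[2]))[...,None];q=Q[d]
```

The stem runs vertical in x' (−4.4 to +5.5 mm at every height), so shift ≈ 0 and it is in the cross channel. I'll back off, rise, and go round to the knob's right side.

>>> {"fn": "step_arm", "kwargs": {"series": [[0, -0.008, 0, 0, 0, 0, 1], [0, -0.016, 0, 0, 0, 0, 1], [0, -0.016, -0.03, 0, 0, 0, 1], [0, -0.016, -0.06, 0, 0, 0, 1], [0, -0.016, -0.06, 0, 0, 0, 1], [-0.02, 0.006, -0.06, 0, 0, 0, 1], [-0.044, 0.029, -0.06, 0, 0, 0, 1], [-0.044, 0.029, -0.06, 0, 0, 0, 1], [-0.044, 0.029, -0.06, 0, 0, 0, 1], [-0.044, 0.029, -0.03, 0, 0, 0, 1], [-0.044, 0.029, 0, 0, 0, 0, 1], [-0.044, 0.029, 0, 0, 0, 0, 1], [-0.044, 0.029, 0, 0, 0, 0, 1]]}}

```text
clock: 7.18
tool_pos: [0.5512, 0.0318, 0.1826]
tcp_rot: [3.141, 0.0, 1.803]
ft_force: [0.9, -0.2, 0.7]
opening: 0.0003
finger_force: 0.0
```

```bash
python3 -W ignore -c "
from h import *
look('5');stem()"
```

```text
7.175 [ 0.0002 -0.0442  0.1826] F [ 0.9 -0.4  0.7]
side 135
0.172 5 x [-0.0126  0.0011] y [-0.0453 -0.0042]
0.18 13 x [-0.0152  0.0065] y [-0.0556 -0.0107]
0.188 28 x [-0.0184  0.0107] y [-0.0569 -0.0056]
0.196 24 x [-0.017   0.0083] y [-0.057  -0.0021]
0.204 27 x [-0.0182  0.0152] y [-0.057  -0.0089]
0.212 26 x [-0.0193  0.0124] y [-0.0573 -0.0155]
0.22 12 x [-0.0181  0.0129] y [-0.0568 -0.0461]
wrist 9529
0.18 235 x [-0.011   0.0142] y [-0.0351  0.0137]
0.188 647 x [-0.0112  0.0149] y [-0.0351  0.0136]
0.196 806 x [-0.0119  0.0156] y [-0.0351  0.0136]
0.204 1079 x [-0.0124  0.0162] y [-0.0421  0.0136]
0.212 6246 x [-0.0118  0.0153] y [-0.0348  0.0123]
0.22 516 x [-0.0083  0.0118] y [-0.0352  0.0064]
wrist 0.085 304 x [-0.0334  0.0353] y [-0.0359  0.0307] tan 0.012
wrist 0.095 143 x [-0.0333  0.0352] y [-0.0361  0.0307] tan 0.011
wrist 0.105 16 x [-0.0319  0.0329] y [-0.0361  0.0042] tan 0.005
side 0.085 17 x [-0.0176  0.0326] y [-0.0044  0.0356] tan 0.096
side 0.095 15 x [-0.0189  0.0336] y [-0.0138  0.0354] tan 0.083
side 0.105 26 x [-0.0264  0.033 ] y [-0.0186  0.0364] tan 0.033
side 0.115 6 x [-0.0472  0.0326] y [-0.0291  0.0392] tan -0.067
side 0.125 8 x [-0.0084 -0.0001] y [-0.0143 -0.0041] tan -0.036
side 0.135 5 x [-0.008 -0.001] y [-0.01   -0.0009] tan -0.035
side 0.145 10 x [-0.0063  0.0011] y [-0.0129 -0.0008] tan -0.019
side 0.155 6 x [-0.0059 -0.0003] y [-0.008  -0.0017] tan -0.021
```

View pics/wrist5.png

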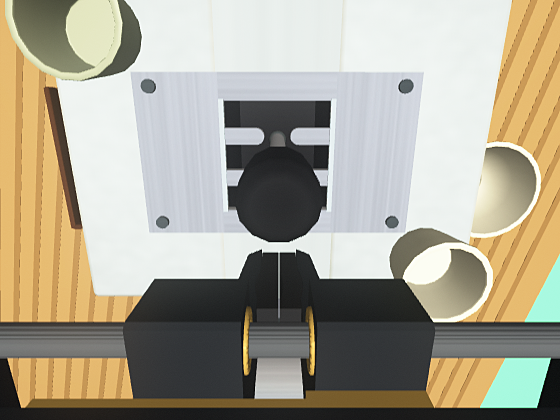

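The knob at (278,195) sits upright and centred in the gate, with the fingers below it at (280,270) on its right side. Now I push left.

>>> {"fn": "step_arm", "kwargs": {"series": [[0.008, 0, 0, 0, 0, 0, 1], [0.014, 0, 0, 0, 0, 0, 1], [0.019, 0, 0, 0, 0, 0, 1], [0.024, 0, 0, 0, 0, 0, 1], [0.029, 0, 0, 0, 0, 0, 1], [0.034, 0, 0, 0, 0, 0, 1], [0.039, 0, 0, 0, 0, 0, 1], [0.044, 0, 0, 0, 0, 0, 1], [0.049, 0, 0, 0, 0, 0, 1], [0.054, 0, 0, 0, 0, 0, 1], [0.054, 0, 0, 0, 0, 0, 1], [0.054, 0, 0, 0, 0, 0, 1]]}}

```text
clock: 8.88
tool_pos: [0.5385, 0.0842, 0.1813]
tcp_rot: [-3.141, -0.0, 1.803]
ft_force: [0.9, -1.3, -1.1]
opening: 0.0004
finger_force: 0.9
```

```bash
python3 -W ignore -c "
from h import *
look('6');stem()"
```

```text
8.875 [-0.0002  0.0097  0.1813] F [ 0.5 -1.4 -1.1]
side 126
0.172 5 x [-0.0174 -0.0114] y [0.024  0.0364]
0.18 17 x [-0.0175  0.0086] y [-0.0039  0.03  ]
0.188 22 x [-0.0164  0.0123] y [-0.0078  0.0317]
0.196 19 x [-0.0173  0.0098] y [-0.0074  0.0335]
0.204 27 x [-0.0185  0.0098] y [-0.0038  0.0343]
0.212 18 x [-0.0188  0.014 ] y [-0.0046  0.0314]
0.22 17 x [-0.0199  0.0135] y [-0.0056  0.0124]
wrist 7779
0.18 15 x [-0.0078  0.0109] y [0.047  0.0505]
0.188 73 x [-0.013   0.0149] y [0.0145 0.0517]
0.196 530 x [-0.0132  0.0153] y [0.0103 0.0539]
0.204 2154 x [-0.0131  0.0161] y [0.0171 0.0544]
0.212 4587 x [-0.0101  0.0137] y [0.0191 0.0504]
0.22 420 x [-0.0088  0.0108] y [0.0188 0.0213]
wrist 0.085 278 x [-0.0333  0.0353] y [-0.0363  0.0244] tan 0.013
wrist 0.095 145 x [-0.0333  0.0352] y [-0.0365  0.0261] tan 0.011
wrist 0.105 14 x [-0.0316  0.0335] y [-0.0361  0.016 ] tan 0.01
side 0.085 22 x [-0.0179  0.0333] y [0.0032 0.036 ] tan 0.099
side 0.095 19 x [-0.02    0.0346] y [-0.0115  0.0382] tan 0.083
side 0.105 21 x [-0.0226  0.0325] y [-0.0204  0.0363] tan 0.05
side 0.115 11 x [-0.0306  0.0242] y [-0.0376  0.0268] tan -0.029
side 0.125 11 x [-0.0072  0.003 ] y [0.0132 0.027 ] tan -0.018
side 0.135 8 x [-0.0082  0.0023] y [0.0174 0.0246] tan -0.023
side 0.145 8 x [-0.0068  0.0012] y [0.0198 0.0262] tan -0.02
side 0.155 9 x [-0.0052  0.0019] y [0.0227 0.035 ] tan -0.011
```

View pics/wrist6.png

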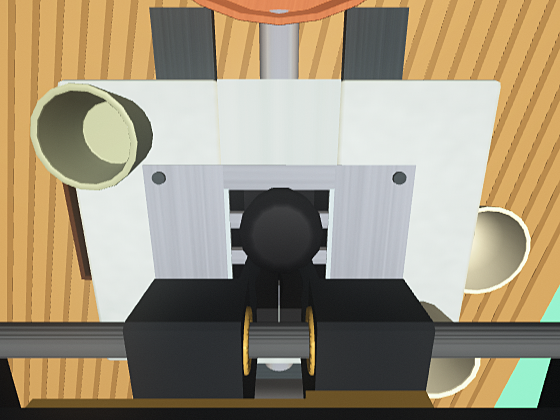

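The knob at (280,232) has moved left along the channel with no fore-and-aft drift, at a sway of about 0.2. I'll push 9 mm more.

>>> {"fn": "step_arm", "kwargs": {"series": [[0.004, 0, 0, 0, 0, 0, 1], [0.007, 0, 0, 0, 0, 0, 1], [0.009, 0, 0, 0, 0, 0, 1], [0.009, 0, 0, 0, 0, 0, 1], [0.009, 0, 0, 0, 0, 0, 1]]}}

```text
clock: 9.7
tool_pos: [0.5367, 0.0928, 0.1817]
tcp_rot: [-3.141, -0.0, 1.803]
ft_force: [0.5, -3.0, -0.9]
opening: 0.0003
finger_force: 1.2
```

```bash
python3 -W ignore -c "
from h import *
look('7');stem()" | grep -v 'side 0.0'
```

```text
9.7 [0.     0.0185 0.1817] F [-0.2 -3.  -0.9]
side 129
0.172 5 x [-0.0173 -0.0096] y [0.0234 0.0438]
0.18 15 x [-0.0174  0.0097] y [0.0054 0.0419]
0.188 20 x [-0.0176  0.0104] y [0.0039 0.0443]
0.196 24 x [-0.0179  0.0089] y [0.0019 0.0452]
0.204 26 x [-0.0183  0.0111] y [0.0051 0.0499]
0.212 24 x [-0.0192  0.0145] y [0.0022 0.0245]
0.22 13 x [-0.0206  0.0161] y [0.0071 0.0236]
wrist 7657
0.188 74 x [-0.0128  0.0153] y [0.0244 0.0302]
0.196 703 x [-0.0129  0.0153] y [0.0176 0.0633]
0.204 3718 x [-0.0125  0.0159] y [0.0276 0.0625]
0.212 2726 x [-0.0092  0.0123] y [0.0279 0.0531]
0.22 435 x [-0.0088  0.0111] y [0.0276 0.0301]
wrist 0.085 182 x [-0.0334  0.0353] y [-0.0362  0.0234] tan 0.012
wrist 0.095 53 x [-0.0333  0.0353] y [-0.0305  0.0253] tan 0.011
side 0.105 27 x [-0.0303  0.0335] y [-0.0166  0.0354] tan 0.016
side 0.115 7 x [-0.0402  0.0499] y [-0.029   0.0255] tan 0.045
side 0.125 10 x [-0.0068  0.0038] y [0.0177 0.0305] tan -0.012
side 0.135 11 x [-0.0087  0.0036] y [0.0193 0.0317] tan -0.02
side 0.145 10 x [-0.0075  0.0036] y [0.0241 0.0373] tan -0.014
side 0.155 7 x [-0.0063 -0.0008] y [0.0268 0.0364] tan -0.024
```

>>> {"fn": "step_arm", "kwargs": {"series": [[0.0015, 0, 0, 0, 0, 0, 1], [0.0025, 0, 0, 0, 0, 0, 1], [0.0025, 0, 0, 0, 0, 0, 1]]}}

```text
clock: 10.28
tool_pos: [0.5363, 0.0942, 0.1816]
tcp_rot: [-3.141, 0.002, 1.803]
ft_force: [1.6, -6.2, -2.2]
opening: 0.0005
finger_force: 2.9
```

```bash
python3 -W ignore - <<'E'
from h import *
o=arm.get_obs();print(tocase(o['tool_pos']),(A.T@o['ft_force']).round(1))
c,k=knob('wrist');k=k[(k[:,1]>.034)&(k[:,1]<.055)&(abs(k[:,0]-.0015)<.010)&(k[:,2]>.198)]
a=np.c_[k[:,:2],np.ones(len(k))]
for _ in range(4):
    p=np.linalg.lstsq(a,k[:,2],rcond=None)[0];r=abs(a@p-k[:,2]);g=r<max(.001,2*np.median(r));a=a[g];k=k[g]
print(len(k),'slopes (shift,sway):',-p[:2],'res',r.mean())
E
```

```text
[1.61050902e-05 1.99201879e-02 1.81592125e-01] [ 0.1 -6.4 -2.2]
1821 slopes (shift,sway): [0.00669978 0.19352613] res 0.00040492496946172723
```

The force rose to 6.4 N at y' = 19.9 mm, which is the left stop, and shift is still about 0. I'll back off and go behind the knob in the left column.

>>> {"fn": "step_arm", "kwargs": {"series": [[-0.008, 0, 0, 0, 0, 0, 1], [-0.02, 0, 0, 0, 0, 0, 1], [-0.02, 0, -0.03, 0, 0, 0, 1], [-0.02, 0, -0.06, 0, 0, 0, 1], [-0.02, 0, -0.06, 0, 0, 0, 1], [-0.01, -0.025, -0.06, 0, 0, 0, 1], [0.01, -0.048, -0.06, 0, 0, 0, 1], [0.024, -0.048, -0.06, 0, 0, 0, 1], [0.024, -0.048, -0.06, 0, 0, 0, 1], [0.024, -0.048, -0.06, 0, 0, 0, 1], [0.024, -0.048, -0.03, 0, 0, 0, 1], [0.024, -0.048, -0.002, 0, 0, 0, 1], [0.024, -0.048, -0.002, 0, 0, 0, 1], [0.024, -0.048, -0.002, 0, 0, 0, 1]]}}

```text
clock: 12.08
tool_pos: [0.4849, 0.1074, 0.1845]
tcp_rot: [3.141, 0.0, 1.802]
ft_force: [-0.3, -0.6, 0.3]
opening: -0.0001
finger_force: 0.0
```

```bash
python3 -W ignore -c "
from h import *
look('8');stem();gate()" | grep -v 'side'
```

```text
12.075 [-0.047   0.0446  0.1845] F [-0.5 -0.5  0.3]
0.172 14 x [-0.0161  0.0049] y [0.0242 0.0387]
0.18 27 x [-0.0577  0.0095] y [0.024  0.0483]
0.188 35 x [-0.0619  0.0122] y [0.0275 0.0489]
0.196 42 x [-0.0633  0.0124] y [0.0243 0.0482]
0.204 44 x [-0.0638  0.0085] y [0.0297 0.0556]
0.212 38 x [-0.0648  0.0086] y [0.0304 0.0508]
0.22 11 x [-0.0643 -0.0316] y [0.0305 0.0395]
wrist 6228
0.172 201 x [-0.0143  0.0033] y [0.0393 0.0587]
0.18 291 x [-0.0509  0.0033] y [0.0412 0.0609]
0.188 743 x [-0.0578  0.0026] y [0.0465 0.0626]
0.196 1011 x [-0.0588  0.0053] y [0.0506 0.0645]
0.204 2791 x [-0.0583  0.0142] y [0.0476 0.0637]
0.212 794 x [-0.0567  0.0124] y [0.0459 0.0563]
0.22 390 x [-0.056  -0.0353] y [0.0538 0.0565]
wrist 0.085 18 x [-0.0047 -0.0037] y [0.0152 0.0229] tan -0.054
wrist 0.095 37 x [-0.0047  0.0353] y [0.0181 0.0268] tan 0.174
wrist 0.105 16 x [-0.0045  0.0353] y [0.02   0.0286] tan 0.157
wrist 0.115 27 x [-0.0047  0.0028] y [0.0256 0.0343] tan -0.009
wrist 0.125 55 x [-0.0045  0.0006] y [0.0281 0.0362] tan -0.017
wrist 0.135 10 x [-0.0044 -0.002 ] y [0.0323 0.0363] tan -0.025
gate xy range [[-0.0302  0.0023]
 [ 0.0058  0.0312]]
```

View pics/wrist8.png

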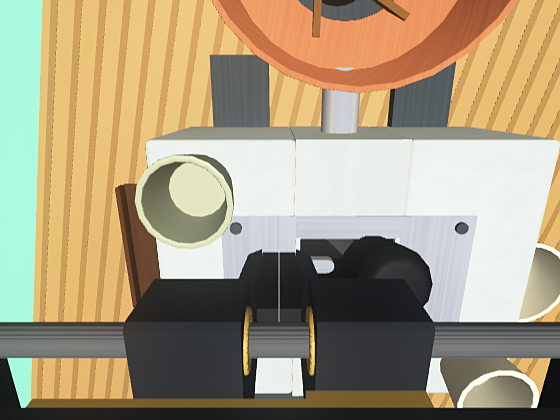

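The fingers at (280,270) are behind the leaning knob at (385,270), the stem is still at shift 0 in the left column, and the near cup at (185,200) is untouched. Now I push forward into the far-left slot.

>>> {"fn": "step_arm", "kwargs": {"series": [[0, 0.008, 0, 0, 0, 0, 1], [0, 0.014, 0, 0, 0, 0, 1], [0, 0.019, 0, 0, 0, 0, 1], [0, 0.024, 0, 0, 0, 0, 1], [0, 0.029, 0, 0, 0, 0, 1], [0, 0.034, 0, 0, 0, 0, 1], [0, 0.039, 0, 0, 0, 0, 1], [0, 0.044, 0, 0, 0, 0, 1], [0, 0.049, 0, 0, 0, 0, 1], [0, 0.054, 0, 0, 0, 0, 1], [0, 0.058, 0, 0, 0, 0, 1], [0, 0.058, 0, 0, 0, 0, 1]]}}

```text
clock: 13.82
tool_pos: [0.5405, 0.1208, 0.1834]
tcp_rot: [-3.141, 0.0, 1.803]
ft_force: [-2.7, -0.8, -1.3]
opening: 0.0005
finger_force: 1.1
```

```bash
python3 -W ignore -c "
from h import *
look('9');stem()" | grep -v 'wrist 0.[01][09]5'
```

```text
13.825 [0.0102 0.0448 0.1834] F [-2.8 -0.2 -1.3]
side 196
0.172 23 x [0.0192 0.0465] y [0.02   0.0465]
0.18 23 x [-0.0019  0.0469] y [0.0219 0.0507]
0.188 34 x [-0.0045  0.0489] y [0.026  0.0416]
0.196 32 x [-0.0048  0.049 ] y [0.0267 0.056 ]
0.204 45 x [-0.0066  0.0479] y [0.0283 0.0546]
0.212 19 x [-0.0081  0.0285] y [0.029  0.0494]
0.22 16 x [-0.0095  0.0271] y [0.0293 0.0401]
wrist 5545
0.172 153 x [0.024  0.0392] y [0.0512 0.0587]
0.18 327 x [0.0016 0.04  ] y [0.0535 0.0606]
0.188 742 x [-0.0018  0.0413] y [0.054  0.0625]
0.196 1453 x [-0.0017  0.054 ] y [0.0472 0.0634]
0.204 1850 x [-0.002   0.0513] y [0.0485 0.0614]
0.212 578 x [0.0005 0.0221] y [0.054  0.0565]
0.22 411 x [0.0012 0.0215] y [0.0541 0.0566]
wrist 0.085 71 x [-0.0334  0.0131] y [-0.0098  0.0211] tan -0.13
wrist 0.115 30 x [0.0188 0.026 ] y [0.0268 0.0341] tan 0.208
wrist 0.125 65 x [0.0199 0.0273] y [0.0294 0.0362] tan 0.2
wrist 0.135 26 x [0.0228 0.0271] y [0.0341 0.0376] tan 0.195
side 0.085 22 x [-0.0138  0.0328] y [0.0085 0.0375] tan 0.122
side 0.095 28 x [-0.013   0.0337] y [-0.0136  0.0372] tan 0.118
side 0.105 21 x [-0.0207  0.0371] y [-0.0133  0.0372] tan 0.084
side 0.115 11 x [-0.0445  0.0519] y [-0.0535  0.0468] tan 0.034
side 0.125 11 x [0.0173 0.0299] y [0.0162 0.0314] tan 0.2
side 0.135 11 x [0.0185 0.0288] y [0.0141 0.032 ] tan 0.185
side 0.145 11 x [0.0207 0.0318] y [0.0249 0.0357] tan 0.19
side 0.155 8 x [0.0216 0.0375] y [0.0279 0.0359] tan 0.2
```

View pics/wrist9.png

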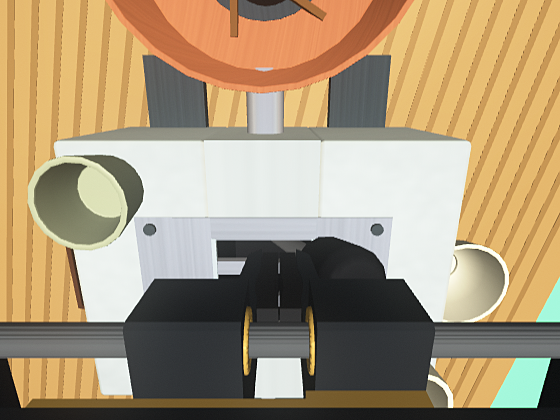

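The lever is in the far-left slot at a shift of about 0.2, with the knob at (345,260). I'll push it home until the stop resists.

>>> {"fn": "step_arm", "kwargs": {"series": [[0, 0.004, 0, 0, 0, 0, 1], [0, 0.007, 0, 0, 0, 0, 1], [0, 0.009, 0, 0, 0, 0, 1], [0, 0.011, 0, 0, 0, 0, 1], [0, 0.011, 0, 0, 0, 0, 1]]}}

```text
clock: 14.65
tool_pos: [0.551, 0.1233, 0.1836]
tcp_rot: [-3.141, 0.0, 1.803]
ft_force: [-3.2, -2.3, -0.1]
opening: 0.0004
finger_force: 1.6
```

>>> {"fn": "step_arm", "kwargs": {"series": [[0, 0.001, 0, 0, 0, 0, 1], [0, 0.002, 0, 0, 0, 0, 1], [0, 0.003, 0, 0, 0, 0, 1], [0, 0.003, 0, 0, 0, 0, 1]]}}

```text
clock: 15.15
tool_pos: [0.5532, 0.1238, 0.1832]
tcp_rot: [-3.14, 0.0, 1.803]
ft_force: [-5.0, -1.1, -1.8]
opening: 0.0006
finger_force: 2.4
```

```bash
python3 -W ignore -c "
from h import *
look('10');stem()" | grep -v '0.[01][089]5'
```

```text
15.15 [0.0233 0.0449 0.1832] F [-5.1  0.1 -1.8]
side 182
0.172 17 x [0.0269 0.053 ] y [0.022  0.0399]
0.18 29 x [0.0138 0.058 ] y [0.0227 0.0426]
0.188 25 x [0.0089 0.0575] y [0.0227 0.0386]
0.196 42 x [0.0063 0.0591] y [0.0273 0.0555]
0.212 22 x [0.0046 0.0374] y [0.0289 0.0527]
0.22 13 x [0.0064 0.0357] y [0.0304 0.0469]
wrist 5400
0.172 144 x [0.0341 0.0495] y [0.0513 0.0584]
0.18 327 x [0.0147 0.0512] y [0.0541 0.0607]
0.188 757 x [0.0114 0.057 ] y [0.0542 0.0626]
0.196 1959 x [0.0119 0.0646] y [0.0498 0.0625]
0.204 1177 x [0.0103 0.0541] y [0.0473 0.0585]
0.212 583 x [0.0137 0.0353] y [0.0541 0.0567]
0.22 415 x [0.0145 0.0346] y [0.054  0.0566]
wrist 0.115 28 x [0.0253 0.0326] y [0.0268 0.0339] tan 0.268
wrist 0.125 76 x [0.0266 0.0346] y [0.0292 0.0363] tan 0.26
wrist 0.135 41 x [0.0297 0.0349] y [0.0332 0.038 ] tan 0.252
side 0.115 8 x [-0.0408  0.0459] y [-0.0453  0.0277] tan 0.023
side 0.125 7 x [0.0237 0.031 ] y [0.0198 0.0273] tan 0.232
side 0.135 11 x [0.0253 0.0361] y [0.0201 0.034 ] tan 0.24
side 0.145 11 x [0.0291 0.0413] y [0.0195 0.0355] tan 0.255
side 0.155 8 x [0.0299 0.0462] y [0.0254 0.0439] tan 0.257
```

>>> {"fn": "step_arm", "kwargs": {"series": [[0, 0.0015, 0, 0, 0, 0, 1], [0, 0.003, 0, 0, 0, 0, 1], [0, 0.003, 0, 0, 0, 0, 1]]}}

```text
clock: 15.72
tool_pos: [0.5554, 0.1244, 0.1828]
tcp_rot: [-3.138, 0.0, 1.803]
ft_force: [-5.9, -2.4, -1.6]
opening: 0.0008
finger_force: 3.1
```

>>> {"fn": "step_arm", "kwargs": {"series": [[0, 0.0015, 0, 0, 0, 0, 1], [0, 0.003, 0, 0, 0, 0, 1], [0, 0.003, 0, 0, 0, 0, 1]]}}

```text
clock: 16.1
tool_pos: [0.5575, 0.1248, 0.1823]
tcp_rot: [-3.136, 0.0, 1.803]
ft_force: [-8.8, -2.7, -1.3]
opening: 0.0003
finger_force: 3.9
```

```bash
python3 -W ignore -c "
from h import *
look('11');stem()" | grep -v '0.[01][089]5'
```

```text
16.1 [0.0277 0.0448 0.1823] F [-9.1 -0.6 -1.3]
side 182
0.172 17 x [0.0285 0.0569] y [0.0201 0.0369]
0.18 26 x [0.017  0.0578] y [0.0239 0.0413]
0.188 34 x [0.0129 0.0639] y [0.0248 0.0416]
0.196 36 x [0.0111 0.0641] y [0.0274 0.0569]
0.204 29 x [0.0097 0.0573] y [0.0293 0.0486]
0.212 17 x [0.009  0.0375] y [0.0308 0.0514]
0.22 18 x [0.0084 0.0399] y [0.0306 0.0512]
wrist 5297
0.172 149 x [0.0359 0.0517] y [0.0509 0.0588]
0.18 361 x [0.0186 0.0535] y [0.0541 0.0608]
0.188 765 x [0.0158 0.0628] y [0.0542 0.0625]
0.196 1982 x [0.0161 0.0668] y [0.0488 0.0622]
0.204 976 x [0.0148 0.0538] y [0.048  0.0573]
0.212 586 x [0.0183 0.0397] y [0.054  0.0566]
0.22 439 x [0.0191 0.039 ] y [0.0539 0.0565]
wrist 0.115 27 x [0.0268 0.0347] y [0.0273 0.0344] tan 0.285
wrist 0.125 67 x [0.0282 0.0364] y [0.0299 0.0367] tan 0.274
wrist 0.135 38 x [0.0313 0.0361] y [0.0332 0.0374] tan 0.263
wrist 0.155 7 x [0.0423 0.0498] y [0.054  0.0549] tan 0.311
side 0.115 10 x [-0.0317  0.0332] y [-0.0432  0.0433] tan 0.007
side 0.125 12 x [0.0253 0.0365] y [0.0152 0.0308] tan 0.262
side 0.135 9 x [0.0289 0.0367] y [0.0215 0.0325] tan 0.256
side 0.145 12 x [0.0306 0.0419] y [0.0201 0.0352] tan 0.263
side 0.155 8 x [0.0316 0.0496] y [0.025  0.0392] tan 0.274
```

>>> {"fn": "step_arm", "kwargs": {"series": [[0, 0.002, 0, 0, 0, 0, 1], [0, 0.004, 0, 0, 0, 0, 1], [0, 0.004, 0, 0, 0, 0, 1]]}}

```text
clock: 16.68
tool_pos: [0.5604, 0.1255, 0.1818]
tcp_rot: [-3.133, 0.0, 1.803]
ft_force: [-10.1, -3.5, -1.5]
opening: 0.0006
finger_force: 4.8
```

```bash
python3 -W ignore -c "
from h import *
print(arm.get_obs()['ft_force']);stem()" | grep -v '0.[01][089]5'
```

```text
[-10.07922592  -3.50366085  -1.50364746]
wrist 0.115 28 x [0.0276 0.0358] y [0.0274 0.0341] tan 0.294
wrist 0.125 67 x [0.0297 0.0372] y [0.0301 0.0364] tan 0.283
wrist 0.135 31 x [0.0328 0.0372] y [0.0341 0.0377] tan 0.273
side 0.115 14 x [-0.0477  0.0439] y [-0.0447  0.0435] tan -0.018
side 0.125 9 x [0.0262 0.0364] y [0.0205 0.0313] tan 0.265
side 0.135 9 x [0.0289 0.0402] y [0.0177 0.0337] tan 0.27
side 0.145 10 x [0.0329 0.042 ] y [0.0203 0.0385] tan 0.272
side 0.155 7 x [0.0366 0.0521] y [0.0228 0.0306] tan 0.299
```

The lever is resisting at about 10 N on the stop. I'll back off, rise clear, and check.

>>> {"fn": "step_arm", "kwargs": {"series": [[0, -0.01, 0, 0, 0, 0, 1], [0, -0.025, 0, 0, 0, 0, 1], [0, -0.025, 0, 0, 0, 0, 1], [0, -0.025, -0.03, 0, 0, 0, 1], [0, -0.025, -0.06, 0, 0, 0, 1], [0, -0.07, -0.08, 0, 0, 0, 1], [0, -0.12, -0.08, 0, 0, 0, 1], [0, -0.12, -0.08, 0, 0, 0, 1], [0, -0.12, -0.08, 0, 0, 0, 1]]}}

```text
clock: 17.9
tool_pos: [0.4483, 0.099, 0.2648]
tcp_rot: [3.138, 0.0, 1.803]
ft_force: [-0.5, -0.7, 0.1]
opening: 0.0005
finger_force: 0.0
```

```bash
python3 -W ignore -c "
from h import *
look('12')
stem()
c,k=knob('top');print(len(k));k=k[k[:,2]>.195] if len(k) else k
print(k.mean(0),k.min(0),k.max(0)) if len(k) else 0
cv2.imwrite('pics/top12.png',c['pixels'])
a=c['pixels'][145:290,200:335];b=cv2.imread('pics/wrist12.png')
cv2.imwrite('pics/f.png',np.hstack([cv2.resize(a,(391,420)),cv2.resize(b,(400,420))]))" | grep -v '0.[01][089]5'
```

```text
17.9 [-0.0846  0.0449  0.2648] F [-0.7 -0.6  0.1]
side 106
0.172 24 x [0.0272 0.0584] y [0.0204 0.0411]
0.18 22 x [0.0286 0.0564] y [0.024  0.0414]
0.188 18 x [0.0293 0.0584] y [0.0241 0.0416]
0.196 21 x [0.0343 0.0607] y [0.0288 0.0563]
0.204 20 x [0.034  0.0549] y [0.0303 0.0524]
wrist 3060
0.172 326 x [0.0297 0.0435] y [0.027  0.0578]
0.18 383 x [0.0317 0.0446] y [0.0293 0.0594]
0.188 434 x [0.0341 0.047 ] y [0.0312 0.0617]
0.196 903 x [0.0365 0.0644] y [0.0337 0.0625]
0.204 961 x [0.0395 0.0612] y [0.0356 0.0577]
wrist 0.115 35 x [0.0252 0.0301] y [0.0229 0.0339] tan 0.256
wrist 0.125 109 x [0.0268 0.0334] y [0.0242 0.0361] tan 0.255
wrist 0.135 118 x [0.0294 0.035 ] y [0.0265 0.0387] tan 0.252
wrist 0.145 120 x [0.0321 0.0373] y [0.0293 0.0402] tan 0.251
wrist 0.155 13 x [0.0313 0.037 ] y [0.0343 0.0511] tan 0.231
wrist 0.165 8 x [0.0309 0.0405] y [0.0415 0.0545] tan 0.226
side 0.115 7 x [-0.0397  0.0337] y [-0.0197  0.0276] tan -0.028
side 0.125 12 x [0.0241 0.0362] y [0.0207 0.0346] tan 0.255
side 0.135 9 x [0.0294 0.0356] y [0.0223 0.032 ] tan 0.254
side 0.145 10 x [0.0306 0.041 ] y [0.0248 0.039 ] tan 0.259
side 0.155 8 x [0.0317 0.0464] y [0.0259 0.035 ] tan 0.264
111
```

View pics/f.png

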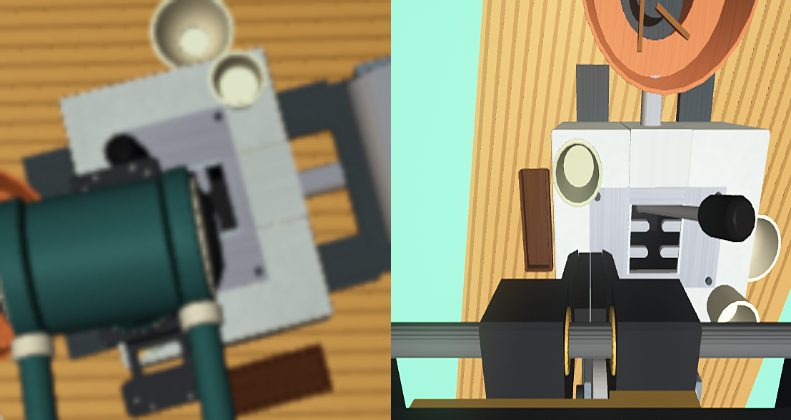

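The final view shows the lever at the end of the far-left slot, with the knob at (727,217) in the wrist view. Its tilt is about 0.25–0.26 rad in shift, the cups are in place and the gripper is clear.

```bash
python3 -c "
from cell import arm
print(arm.finish_job())"
```

```text
the job is handed in; nothing more can be done
None
```

I pushed the lever into the cross channel, left to the pan side, and fully home in the far-left slot. The final check showed a shift of about 0.25–0.26 rad and the gripper clear. I didn't see any tea ware move, and the job is handed in, with no verdict returned.

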